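# Clamp the junction box in its wiring fixture

### The job

With the fingertips only, push the steel junction box along its guide rails until it is fully home against the stop at their far end, and after that push the toggle clamp's upright handle over towards the box, past its dead point, until it snaps down into lock and the clamp's pad presses on the box lid. Only push: do not lift or tip the box, and leave the other things on the bench where they are.

Things in the scene. Friction and masses are not known exactly. Their poses are not given: they have to be found in the camera images.
- fixture: Plywood plate fixed to the bench, 12 mm thick, with two guide rails, a stop and a toggle clamp. Origin: at bench level, midway between the rails; x along the rails to the stop (away from the robot), y to the robot's left towards the clamp, z up. Plate spans x -105..145, y -150..170 mm; clamp bracket x -18..71, y 95..145, its top 78 mm above the bench.
- stop_face (a point): Middle of the stop's face that the box is pushed against, at plate level (x = 100, y = 0, z = 12 mm in the fixture's frame; same axes). The aluminium stop's top is 38 mm above the bench. The two aluminium rails run along x from 145 mm before this face up to it, inner faces 51.5 mm either side of the middle line, tops 28 mm above the bench.
- junction_box: Closed galvanised steel junction box with lid, 100 x 100 x 48 mm, 0.3 to 0.65 kg, loose on the plate between the rails (about 1.5 mm play each side), 25 to 55 mm short of the stop. Origin: centre of its underside, 12 mm above the bench; x and z as the fixture's. Fully home, its origin is at x = 50 mm in the fixture's frame. Sliding it takes a few newtons.
- clamp_lever (a joint): Handle angle, rad. 0 = open (as it starts): handle up, leaning 0.37 away from the box (to the fixture's +y); grows as it swings towards the box (to -y) and down; upright at 0.37; lock at 1.7, the handle over the box, 0.24 above level. Resists with up to 9 N at the grip (most near 0.8); past the dead point at 1.25 it snaps by itself to 1.7 and stays; let go earlier, it springs back.
- clamp_pivot (a point): The handle's pivot point, in the plane in which the handle swings (x = 5, y = 120, z = 77 mm in the fixture's frame). The pivot axis is level, along the fixture's x; axes as the fixture's.
- lever_grip (a point): Point on the handle's centre line, 95 mm from the pivot, in the black grip. The handle is a 12 mm steel rod with a round black grip, 18 to 23 mm thick, from 50 mm to its end at 115 mm from the pivot. The point moves with the handle; in lock it is about 100 mm above the bench, 40 mm above the box lid.
- clamp_pad: Sprung rubber pad, 18 mm across, under the end of the clamp's steel arm (100 mm long, 14 mm wide); origin: centre of its lower face. The arm is fixed to the handle's shaft and swings with it, at x = 50 mm in the fixture's frame, 45 mm beyond the handle. Open, it stands upright, its end 178 mm above the bench; in lock it is level and the pad presses on the box lid (about 3.5 N) at y = 30 mm.
- rosette: Bystander: cream round ceiling rosette, 72 mm diameter, 26 mm high, on the plate. Origin: on or near its underside.
- terminal_strip: Bystander: black terminal strip, 90 x 26 x 22 mm, on the plate. Origin: on or near its underside.
- tape_roll: Bystander: roll of black tape lying flat, 68 mm diameter, 19 mm high. Origin: on or near its underside.
- lamp: Bystander: LED bulb standing in a black lamp holder, 60 mm diameter, 123 mm high. Origin: on or near its underside.
- screwdriver: Bystander: screwdriver lying on the table, 200 mm long. Origin: on or near its underside.
- multimeter: Bystander: black multimeter lying flat, 150 x 90 x 40 mm. Origin: on or near its underside.
- switch_block: Bystander: black switch block, 45 x 45 x 32 mm. Origin: on or near its underside.
Things that resemble listed ones, but are neither listed nor needed, are in the scene too. Several things have the shape of the junction_box; the one meant has the colours described above.

How it is judged:
On the way, in this order (a step that is already met when the one before it is completed fails the run):
1. the box is fully home against the stop while the clamp is still open (x of junction_box in the frame of fixture above 0.0465 m and angle between junction_box's own z axis and vertical below 0.05 rad and height (world z) of junction_box below 0.016 m and value of joint clamp_lever below 0.6 rad), for 0.2 s.
2. the handle is over its dead point and locked (value of joint clamp_lever above 1.62 rad), for 0.2 s.
At the end, for the whole second after the job is handed in: The box lies flat on the plate within 3.5 mm of the stop, at rest; the handle is in lock (joint above 1.62 of 1.7 rad) and the clamp's pad presses on the box with more than 1.5 N (x of junction_box in the frame of fixture above 0.0465 m and angle between junction_box's own z axis and vertical below 0.05 rad and height (world z) of junction_box below 0.016 m and value of joint clamp_lever above 1.62 rad and contact force between clamp_pad and junction_box above 1.5 N and linear speed of junction_box below 0.01 m/s); the robot touches nothing.
It fails at once if the box is lifted or tipped (more than 10 mm up, or 0.2 rad) (height (world z) of junction_box above 0.022 m or angle between junction_box's own z axis and vertical above 0.2 rad).
It fails at once if a bystander is moved more than 25 mm (distance of any of rosette, terminal_strip, tape_roll, lamp, screwdriver, multimeter, switch_block from where it was at the start of the episode above 0.025 m).
It also fails if it takes over 51 s, if anything falls off the work surface, if the arm or the gripper's body presses on something with over 40 N, if the wrist force passes 120 N, or if a joint passes its speed limit or range.

### The arm

A 7-joint arm with a two-finger parallel gripper is mounted at the origin on the work surface. World frame = base frame: x ahead of the robot, y to its left, z up, the work surface at z = 0. Lengths are in m, angles in rad, forces in N, time in s.
With the tool pointing down it reaches from about 0.35 to 0.9 m from the base axis. Payload 8.1 kg.
Tool frame: the origin (TCP) lies midway between the tips of the shut fingers; the grasp point (between the pads) lies grasp_offset behind it (grasp_offset is the distance from the TCP to the grasp point, in m); z points along the fingers, y is the line along which they close (so a half turn about z gives the same grasp; the last joint's range is limited). The gripper opens to 92 mm and grips with 3 to 60 N. Pads are 19 mm wide; open, the fingers measure 130 mm over their backs; the gripper's body (75 mm by 190 mm) begins 47 mm behind the grasp point.
Start: joints at [1.072, 0.434, 0.025, 1.573, -0.012, 1.134, -0.075], TCP at [0.241, -0.577, 0.227] pointing down, gripper open.
Joint ranges: [-2.62, 2.62], [-0.44, 2.09], [-1.27, 1.32], [0.08, 2.57], [-1.32, 4.46], [0.12, 2], [-2.74, 2.74]. Speed limits (rad/s): [2.22, 2.22, 3.01, 3.01, 3.14, 3.14, 3.14].

### API

Orientations are given as a rotation vector (axis times angle).
In Python, from workcell import * gives the robot as it stands.
- The arm moves only by the tool carry_out, never from a script. Its argument "plan" is a list of rows, each an object with "translation": the shift along the tool's x, y, z in mm, a list of three; "turn": the turn about the tool's z in rad. In form: [{"translation": [tx, ty, tz], "turn": turn}, ...]. A call has exactly 10 rows; each row shifts and turns the commanded pose from where the row before left it, along the tool's axes as they then stand; what a row does not reach is not made up. A row lasts 1/10 s, in which the tool goes at most 50 mm and 8.59 degrees, less where a joint would pass 70% of its speed; a pose out of reach is approached as far as the arm can. A call with a gripper value outside its range is refused whole. "grip" is the opening, from 0 (shut) to 1 (fully open), set as the call begins (left out, the last holds). The fingers move at their own pace and stop on an object; "squeeze" is the grip in N (left out, the last holds). Time passes only in rows, so rows that do not move let the fingers close, or fill a call up. It gives the time, the measured TCP pose, the force, the opening and the grip force at its end, in the units of the state.
- sense(): the state, without advancing time (a new reading comes with each control period).
- read_camera(name): name is "scene" or "top"; returns a dict with "color" (420x560x3 uint8, red, green, blue), "intrinsics" (3x3 intrinsics, pixels), "eye" and "attitude" of the camera in the world. Camera axes: x right, y down, z forward; pixel columns grow to the right and rows downward; lengths in m; the calibration is good to about 2 mm. A picture is of the moment at which its call begins. There is no depth.
- job_done(): hands the job in; it is judged then, once.
Trained networks look in the newest picture that a camera, given by its name, has taken for a name from the list of things; names that differ only in an ending like _2 or _b are one class to them, and where a whole thing is asked for, a point or a joint stands for the part that bears it (a point fixed in the world has none). Each returns a list of dicts, best first, with "conf" (0 to 1); they miss things now and then, are a little off and sometimes report something else, mostly with a low value. They report only what shows in the picture. A call takes as long as a camera call. They do not tell look-alikes from the thing itself.
- trace(camera, thing): "pixels" (420x560 bool, what is visible of it) and "at" ([column, row] in pixels, amid what is visible of it).
The state is a dict: "time": time; "qpos": joint angles; "qvel": joint speeds; "tau": joint torques, N m; "tcp_pos": TCP position; "ee_rot": TCP orientation; "ft_force": force on the tool from outside, world axes, zero at the start; "wrist_torque": the same for the moment, N m; "grip_width": opening from 0.0 (shut) to 1.0 (fully open); "grip_force": force on a finger pad.
Only numpy, scipy, OpenCV 4.12 (cv2) and the standard library are available. Lean on these libraries where they do the work, as an engineer would, in place of code of your own. Each camera call takes 0.05 s, during which the arm holds its last target. There are 200 camera calls.

## Working session

There is one attempt and no reset: what is moved stays moved. The work goes in short steps, Python scripts to look and compute and a tool call to move; the robot and the scene stay as the last step left them, time stands still between calls to the robot, and variables do not carry over. Pictures are saved under pics/ and viewed, at most 10 in all, crops included, and the job is handed in when it is done.

Besides the shell and the picture viewer there is one more tool, called by a JSON object that holds its "name" and its "arguments". carry_out: Moves the arm, as the interface text tells. Its arguments: {"type":"object","properties":{"plan":{"type":"array","items":{"type":"object","properties":{"translation":{"type":"array","items":{"type":"number"}},"turn":{"type":"number"}}}},"grip":{"type":"number"},"squeeze":{"type":"number"}},"required":["plan"]}

```bash
mkdir -p pics; cat > h.py <<'E'
from workcell import *
import numpy as np, cv2
from scipy.spatial.transform import Rotation as R
def att(c):
    a=np.array(c["attitude"],float)
    return a if a.shape==(3,3) else R.from_rotvec(a).as_matrix()
def ray(c,px):
    K=np.array(c["intrinsics"]);d=att(c)@np.linalg.inv(K)@np.array([px[0],px[1],1.]);return np.array(c["eye"]),d
def atz(c,px,z):
    e,d=ray(c,px);return e+d*(z-e[2])/d[2]
def proj(c,p):
    q=np.array(c["intrinsics"])@(att(c).T@(np.array(p)-c["eye"]));return q[:2]/q[2]
E
python3 - <<'E'
from h import *
s=sense();print(s)
for n in("scene","top"):
    c=read_camera(n);print(n,c["eye"],c["attitude"],c["intrinsics"])
    cv2.imwrite(f"pics/{n}0.png",c["color"][:,:,::-1])
    for t in("fixture","junction_box","clamp_lever","clamp_pad","rosette","terminal_strip","tape_roll","lamp","screwdriver","multimeter","switch_block"):
        print(t,[(round(d["conf"],2),np.round(d["at"]).tolist(),int(d["pixels"].sum())) for d in trace(n,t)])
E
```

```text
{'time': 0.0, 'qpos': array([ 1.07236937,  0.43523482,  0.02495952,  1.57406341, -0.0115723 ,
        1.13394061, -0.07511514]), 'qvel': array([-0.00086649,  0.0010336 ,  0.00105846,  0.00183985,  0.00239136,
       -0.00104627,  0.0004707 ]), 'tau': array([ 1.16817619e-04, -6.67852592e+01,  9.84746777e-01, -3.14450812e+01,
       -6.08283165e-02,  4.31770273e-02,  2.50779694e-04]), 'tcp_pos': array([ 0.24074806, -0.57625844,  0.22595046]), 'ee_rot': array([-3.07887860e+00, -6.17337176e-01,  7.02789538e-04]), 'ft_force': array([-0.45467355, -0.07060188, -0.86407611]), 'wrist_torque': array([ 0.00807211, -0.04529297, -0.02768776]), 'grip_force': 0.0, 'grip_width': 1.0034373086910824}
scene [0.90842057 0.47435763 0.74701832] [-0.80121099 -2.55062468  1.09513238] [[402.04733119   0.         275.48868131]
 [  0.         402.04733119 214.50670474]
 [  0.           0.           1.        ]]
fixture [(0.39, [210.0, 336.0], 1519)]
junction_box [(0.95, [314.0, 156.0], 1066), (0.83, [175.0, 176.0], 1267), (0.74, [261.0, 241.0], 1614), (0.73, [127.0, 250.0], 1998), (0.61, [228.0, 196.0], 1628),
[... 623 characters left out ...]
]
 [  0.           0.           1.        ]]
fixture [(0.69, [271.0, 186.0], 6580)]
junction_box [(0.92, [289.0, 197.0], 1220), (0.8, [148.0, 223.0], 1317), (0.76, [350.0, 111.0], 1224), (0.68, [354.0, 318.0], 1321), (0.58, [206.0, 177.0], 234)]
clamp_lever [(0.83, [246.0, 174.0], 376), (0.68, [288.0, 196.0], 1157)]
clamp_pad [(0.32, [288.0, 195.0], 1198)]
rosette [(0.8, [316.0, 223.0], 432)]
terminal_strip [(0.68, [326.0, 180.0], 262)]
tape_roll [(0.72, [209.0, 209.0], 263), (0.56, [271.0, 192.0], 6584), (0.3, [325.0, 178.0], 294)]
lamp [(0.56, [241.0, 123.0], 475)]
screwdriver [(0.55, [206.0, 177.0], 299)]
multimeter [(0.55, [361.0, 209.0], 1526)]
switch_block [(0.68, [308.0, 138.0], 241)]
```

View pics/scene0.png

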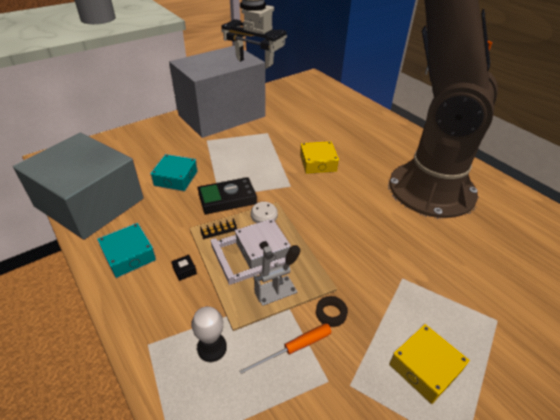

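View pics/top0.png

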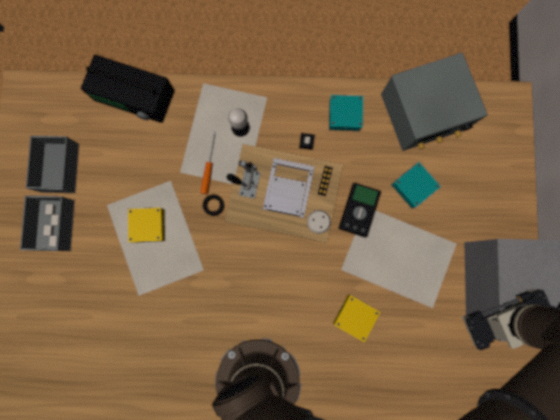

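The grey box at scene (261,241) / top (289,197), on the plate between the rails, is the steel one. The look-alikes are yellow at top (148,223) and (354,318), and teal at (346,111) and (415,185). Next I fit the fixture and check with an overlay crop.

```bash
python3 - <<'E'
from h import *
c=read_camera("top")
d=trace("top","fixture")[0]
m=d["pixels"].astype(np.uint8)
# plate by colour: hull of mask
ct=max(cv2.findContours(m,cv2.RETR_EXTERNAL,cv2.CHAIN_APPROX_NONE)[0],key=cv2.contourArea)
r=cv2.minAreaRect(ct);b=cv2.boxPoints(r)
W=np.array([atz(c,p,0.012)[:2] for p in b]);print(b,W)
for i in range(4):print(np.linalg.norm(W[i]-W[i-1]))
bx=[q for q in trace("top","junction_box") if abs(q["at"][0]-289)<8][0]
ct=max(cv2.findContours(bx["pixels"].astype(np.uint8),cv2.RETR_EXTERNAL,cv2.CHAIN_APPROX_NONE)[0],key=cv2.contourArea)
b2=cv2.boxPoints(cv2.minAreaRect(ct));B=np.array([atz(c,p,0.06)[:2] for p in b2]);print("box",B,B.mean(0))
for i in range(4):print(np.linalg.norm(B[i]-B[i-1]))
np.save("fix.npy",W)
im=c["color"][130:250,210:350,::-1]
cv2.imwrite("pics/topc.png",cv2.resize(im,None,fx=5,fy=5,interpolation=cv2.INTER_CUBIC))
E
```

```text
[[217.78717 219.98051]
 [233.90851 141.27043]
 [343.22614 163.66078]
 [327.1048  242.37086]] [[ 0.47750555  0.13599235]
 [ 0.72575255  0.09543102]
 [ 0.66254456 -0.24673745]
 [ 0.41718565 -0.19949723]]
0.34086911471453646
0.25153884940874116
0.3479576262610863
0.24986522599719846
box [[ 0.50721464 -0.01370872]
 [ 0.61107828 -0.03142504]
 [ 0.59332918 -0.13097253]
 [ 0.48982567 -0.11240117]] [ 0.55036194 -0.07212686]
0.10021265349619296
0.1053637700685429
0.10111742777887439
0.10515641458522149
```

View pics/topc.png

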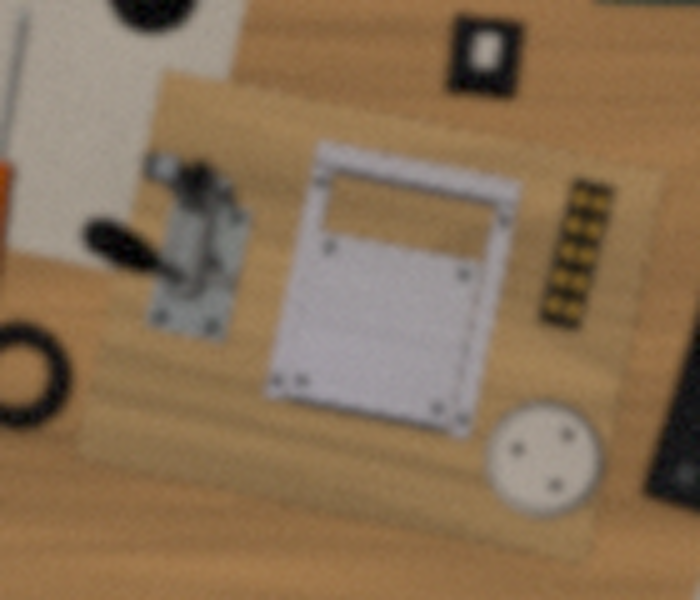

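The crop shows the grey box with an open gap to the stop, the handle leaning left and away, the rosette at crop (545,460) and the terminal strip at crop (575,255). I'll fit the pose from the plate corners, then overlay the model in both views.

```bash
cat > fit.py <<'E'
from h import *
from scipy.optimize import least_squares
def fw(f,p):
    p=np.array(p,float)/1000;cs,sn=np.cos(f[2]),np.sin(f[2])
    return np.array([f[0]+cs*p[0]-sn*p[1],f[1]+sn*p[0]+cs*p[1],p[2]])
E
python3 - <<'E'
from fit import *
c=read_camera("top");s=read_camera("scene")
cr=lambda x,y:(210+x/5-.4,130+y/5-.4)
P=[((145,170,12),cr(165,72)),((145,-150,12),cr(660,170)),((-105,-150,12),cr(590,560)),((-105,170,12),cr(80,455))]
res=lambda f:np.concatenate([proj(c,fw(f,p))-q for p,q in P])
o=least_squares(res,[.57,-.06,-.18],loss="soft_l1");f=o.x;print(f,np.round(res(f),1));np.save("f.npy",f)
# box from mask center
bx=[q for q in trace("top","junction_box") if abs(q["at"][0]-289)<8][0]
M=atz(c,np.argwhere(bx["pixels"])[:,::-1].mean(0),.06);cs,sn=np.cos(f[2]),np.sin(f[2]);d=M[:2]-f[:2]
X,Y=(cs*d[0]+sn*d[1])*1000,(-sn*d[0]+cs*d[1])*1000;print("box in fixture",X,Y)
a=.37;hp=lambda r,t:(5,120+r*np.sin(.37-t),77+r*np.cos(.37-t))
sq=lambda x0,x1,y0,y1,z:[(x0,y0,z),(x1,y0,z),(x1,y1,z),(x0,y1,z),(x0,y0,z)]
L=[sq(-105,145,-150,170,12),sq(-45,100,-51.5,51.5,28),sq(X-50,X+50,-50,50,60),[hp(0,0),hp(115,0)],sq(-18,71,95,145,78),[(50,120,77),(50,120,178)],[hp(0,1.7),hp(115,1.7)]]
out=[]
for cam,(x0,y0,w,h) in((c,(210,130,140,120)),(s,(180,190,175,150))):
    k=600/w*.66 if 0 else 400/w
    im=cv2.resize(np.ascontiguousarray(cam["color"][y0:y0+h,x0:x0+w,::-1]),None,fx=k,fy=k,interpolation=cv2.INTER_CUBIC)
    for i,l in enumerate(L):
        pts=np.array([(proj(cam,fw(f,p))-(x0,y0)+.5)*k for p in l]).astype(int)
        cv2.polylines(im,[pts],False,[(0,0,255),(0,255,0),(255,0,0),(0,255,255),(255,0,255),(255,255,0),(0,128,255)][i],1)
    out.append(im)
h=min(o.shape[0] for o in out);cv2.imwrite("pics/ov.png",np.hstack([o[:h] for o in out]))
E
```

```text
[ 0.54773166 -0.07225377 -0.17674977] [-0.5 -0.9  1.2 -0.4  0.2  0.5 -0.5  0.6]
box in fixture 2.1856358823472526 0.7652797140190862
```

View pics/ov.png

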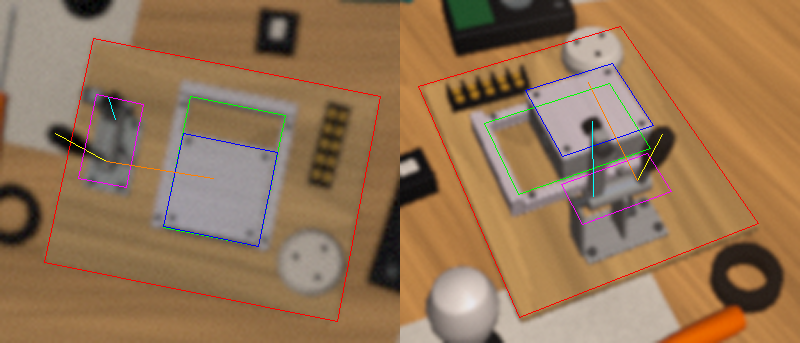

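Both overlays agree with the model. The box is at fixture x≈2, about 48 mm short of the stop, which is within the stated range. With tool y along fixture x, tool x is fixture y and tool z is down. First I raise, shut the gripper and turn by -0.998.

{"name": "carry_out", "arguments": {"plan": [{"translation":[0,0,-40],"turn":0},{"translation":[0,0,-40],"turn":0},{"translation":[0,0,0],"turn":-0.14},{"translation":[0,0,0],"turn":-0.14},{"translation":[0,0,0],"turn":-0.14},{"translation":[0,0,0],"turn":-0.14},{"translation":[0,0,0],"turn":-0.14},{"translation":[0,0,0],"turn":-0.14},{"translation":[0,0,0],"turn":-0.14},{"translation":[0,0,0],"turn":-0.018}], "grip": 0, "squeeze": 20}}

```text
time: 2.5
tcp_pos: [0.2408, -0.5767, 0.3067]
ee_rot: [-2.407, -2.019, -0.0]
ft_force: [0.4, -0.0, -0.2]
grip_width: 0.181
grip_force: 0.0
```

{"name": "carry_out", "arguments": {"plan": [{"translation":[45,0,0],"turn":0},{"translation":[45,0,0],"turn":0},{"translation":[45,0,0],"turn":0},{"translation":[45,0,0],"turn":0},{"translation":[45,0,0],"turn":0},{"translation":[45,0,0],"turn":0},{"translation":[45,0,0],"turn":0},{"translation":[45,0,0],"turn":0},{"translation":[45,0,0],"turn":0},{"translation":[0,0,0],"turn":0}]}}

```text
time: 3.5
tcp_pos: [0.3132, -0.1729, 0.3073]
ee_rot: [2.405, 2.02, 0.001]
ft_force: [0.2, -0.7, 0.6]
grip_width: 0.006
grip_force: 0.0
```

```bash
cat > st.py <<'E'
from fit import *
s=sense();f=np.load("f.npy");cs,sn=np.cos(f[2]),np.sin(f[2]);d=s["tcp_pos"][:2]-f[:2]
print("t",s["time"],"fix xyz",np.round([1000*(cs*d[0]+sn*d[1]),1000*(-sn*d[0]+cs*d[1]),1000*s["tcp_pos"][2]],1))
T=R.from_rotvec(s["ee_rot"]).as_matrix();F=R.from_euler("z",f[2]).as_matrix();print(np.round(F.T@T,3).tolist())
print("F fix",np.round(F.T@s["ft_force"],1),"q",np.round(s["qpos"],2),s["grip_width"])
try: print(grasp_offset)
except Exception: pass
E
python3 st.py
```

```text
t 3.5 fix xyz [-213.2 -140.3  307.3]
[[-0.003, 1.0, 0.001], [1.0, 0.003, -0.0], [-0.0, 0.001, -1.0]]
F fix [ 0.3 -0.7  0.6] q [ 0.86 -0.06 -0.47  1.98 -0.03  1.21  0.23] 0.005935522891392079
0.0188
```

{"name": "carry_out", "arguments": {"plan": [{"translation":[45,35,0],"turn":0},{"translation":[45,35,0],"turn":0},{"translation":[45,35,0],"turn":0},{"translation":[5,8,0],"turn":0},{"translation":[0,0,0],"turn":0},{"translation":[0,0,45],"turn":0},{"translation":[0,0,45],"turn":0},{"translation":[0,0,45],"turn":0},{"translation":[0,0,45],"turn":0},{"translation":[0,0,0],"turn":0}]}}

```text
time: 4.5
tcp_pos: [0.4277, -0.0759, 0.1226]
ee_rot: [-2.407, -2.008, 0.011]
ft_force: [-0.9, 0.2, 0.5]
grip_width: 0.007
grip_force: 0.0
```

```bash
python3 st.py
```

```text
t 4.5 fix xyz [-117.5  -24.7  122.6]
[[0.004, 1.0, -0.01], [1.0, -0.004, -0.001], [-0.001, -0.01, -1.0]]
F fix [-1.   0.1  0.5] q [ 0.55  0.33 -0.61  2.1   0.27  0.79 -0.4 ] 0.007244252609673614
0.0188
```

{"name": "carry_out", "arguments": {"plan": [{"translation":[10,5,0],"turn":0},{"translation":[10,5,0],"turn":0},{"translation":[5,2,0],"turn":0},{"translation":[0,0,20],"turn":0},{"translation":[0,0,20],"turn":0},{"translation":[0,0,20],"turn":0},{"translation":[0,0,20],"turn":0},{"translation":[0,0,12],"turn":0},{"translation":[0,0,0],"turn":0},{"translation":[0,0,0],"turn":0}]}}

```text
time: 5.5
tcp_pos: [0.4495, -0.0515, 0.0356]
ee_rot: [2.408, 2.016, 0.001]
ft_force: [0.9, -0.1, -0.4]
grip_width: 0.005
grip_force: 0.0
```

```bash
python3 st.py
```

```text
t 5.5 fix xyz [-100.3    3.2   35.6]
[[-0.0, 1.0, 0.001], [1.0, 0.0, -0.0], [-0.0, 0.001, -1.0]]
F fix [ 0.9  0.  -0.4] q [ 0.4   0.49 -0.52  2.15  0.43  0.6  -0.61] 0.0045405208421659
0.0188
```

{"name": "carry_out", "arguments": {"plan": [{"translation":[-3,8,5],"turn":0},{"translation":[0,8,0],"turn":0},{"translation":[0,8,0],"turn":0},{"translation":[0,7,0],"turn":0},{"translation":[0,7,0],"turn":0},{"translation":[0,7,0],"turn":0},{"translation":[0,7,0],"turn":0},{"translation":[0,7,0],"turn":0},{"translation":[0,7,0],"turn":0},{"translation":[0,4,0],"turn":0}]}}

```text
time: 6.5
tcp_pos: [0.5179, -0.0671, 0.0297]
ee_rot: [2.409, 2.016, 0.0]
ft_force: [-1.5, 0.7, -0.1]
grip_width: 0.006
grip_force: 0.8
```

```bash
python3 st.py
```

```text
t 6.5 fix xyz [-30.2  -0.2  29.7]
[[0.0, 1.0, 0.0], [1.0, -0.0, 0.0], [0.0, 0.0, -1.0]]
F fix [-1.6  0.4 -0.1] q [ 0.39  0.58 -0.5   1.99  0.44  0.68 -0.56] 0.006082694407901927
0.0188
```

In contact and sliding (−1.6 N). I'll continue slowly until the stop shows in the force.

{"name": "carry_out", "arguments": {"plan": [{"translation":[0,2,0],"turn":0},{"translation":[0,2,0],"turn":0},{"translation":[0,2,0],"turn":0},{"translation":[0,1,0],"turn":0},{"translation":[0,1,0],"turn":0},{"translation":[0,1,0],"turn":0},{"translation":[0,1,0],"turn":0},{"translation":[0,0,0],"turn":0},{"translation":[0,0,0],"turn":0},{"translation":[0,0,0],"turn":0}]}}

```text
time: 7.5
tcp_pos: [0.5272, -0.0688, 0.0298]
ee_rot: [2.409, 2.016, 0.0]
ft_force: [-1.1, 0.4, -0.5]
grip_width: 0.009
grip_force: 0.2
```

```bash
python3 st.py; cat > box.py <<'E'
from fit import *
f=np.load("f.npy");c=read_camera("top");cs,sn=np.cos(f[2]),np.sin(f[2])
for q in trace("top","junction_box"):
    M=atz(c,np.argwhere(q["pixels"])[:,::-1].mean(0),.06);d=M[:2]-f[:2]
    X,Y=(cs*d[0]+sn*d[1])*1000,(-sn*d[0]+cs*d[1])*1000
    if abs(Y)<60 and abs(X)<120: print("box",X,Y,q["conf"],q["pixels"].sum())
E
python3 box.py
```

```text
t 7.5 fix xyz [-20.8  -0.2  29.8]
[[0.0, 1.0, 0.0], [1.0, -0.0, 0.0], [0.0, 0.0, -1.0]]
F fix [-1.1  0.2 -0.5] q [ 0.39  0.59 -0.5   1.97  0.44  0.69 -0.56] 0.008905033348236537
0.0188
```

{"name": "carry_out", "arguments": {"plan": [{"translation":[0,1,0],"turn":0},{"translation":[0,1,0],"turn":0},{"translation":[0,1,0],"turn":0},{"translation":[0,1,0],"turn":0},{"translation":[0,1,0],"turn":0},{"translation":[0,1,0],"turn":0},{"translation":[0,0,0],"turn":0},{"translation":[0,0,0],"turn":0},{"translation":[0,0,0],"turn":0},{"translation":[0,0,0],"turn":0}]}}

```text
time: 8.6
tcp_pos: [0.5281, -0.0688, 0.0288]
ee_rot: [-2.404, -2.014, 0.01]
ft_force: [-15.4, 3.8, 10.3]
grip_width: 0.003
grip_force: 8.5
```

```bash
python3 st.py
```

```text
t 8.6 fix xyz [-19.9  -0.1  28.8]
[[-0.001, 1.0, -0.008], [1.0, 0.001, -0.001], [-0.001, -0.008, -1.0]]
F fix [-15.8   1.   10.3] q [ 0.39  0.6  -0.5   1.96  0.43  0.7  -0.55] 0.0033711590652267453
0.0188
```

The box stalled at 15.8 N with the TCP at x=−19.9, which is where home should be. I'll back off, rise and look.

{"name": "carry_out", "arguments": {"plan": [{"translation":[0,-5,0],"turn":0},{"translation":[0,-15,0],"turn":0},{"translation":[0,-15,0],"turn":0},{"translation":[0,-15,-10],"turn":0},{"translation":[0,0,-30],"turn":0},{"translation":[0,0,-40],"turn":0},{"translation":[0,0,-40],"turn":0},{"translation":[0,0,-40],"turn":0},{"translation":[0,0,-40],"turn":0},{"translation":[0,0,-20],"turn":0}]}}

```text
time: 9.6
tcp_pos: [0.4854, -0.0608, 0.2535]
ee_rot: [2.406, 2.013, 0.006]
ft_force: [-0.4, 0.3, -0.4]
grip_width: 0.007
grip_force: 0.0
```

{"name": "carry_out", "arguments": {"plan": [{"translation":[0,-30,0],"turn":0},{"translation":[0,-30,0],"turn":0},{"translation":[0,-30,0],"turn":0},{"translation":[25,0,0],"turn":0},{"translation":[25,0,0],"turn":0},{"translation":[25,0,0],"turn":0},{"translation":[25,0,0],"turn":0},{"translation":[25,0,0],"turn":0},{"translation":[25,0,0],"turn":0},{"translation":[0,0,0],"turn":0}]}}

```text
time: 10.6
tcp_pos: [0.4222, 0.106, 0.2503]
ee_rot: [-2.405, -2.021, -0.005]
ft_force: [0.2, -0.3, -0.5]
grip_width: 0.005
grip_force: 0.0
```

```bash
python3 st.py; python3 box.py; python3 - <<'E'
from fit import *
f=np.load("f.npy");c=read_camera("top");s=read_camera("scene")
for n,cam in(("top",c),("scene",s)):
    for q in trace(n,"lever_grip")[:2]:print(n,q["conf"],q["at"],"exp grip",proj(cam,fw(f,(5,154.3,165.6))))
a=cv2.resize(c["color"][130:250,210:350,::-1],(400,343));b=cv2.resize(s["color"][190:340,180:355,::-1],(400,343))
cv2.imwrite("pics/v2.png",np.hstack([a,b]))
E
```

```text
t 10.6 fix xyz [-154.9  153.4  250.3]
[[-0.004, 1.0, 0.002], [1.0, 0.004, 0.003], [0.003, 0.002, -1.0]]
F fix [ 0.2 -0.3 -0.5] q [ 0.35  0.19 -0.81  1.92  0.15  1.09 -0.7 ] 0.005054895999216561
0.0188
box 46.941068653713046 1.8640734215951251 0.86 1100
top 0.86 [246.8, 179.9] exp grip [232.2406752  177.94443865]
scene 0.79 [269.3, 265.0] exp grip [292.38084943 252.08070828]
```

View pics/v2.png

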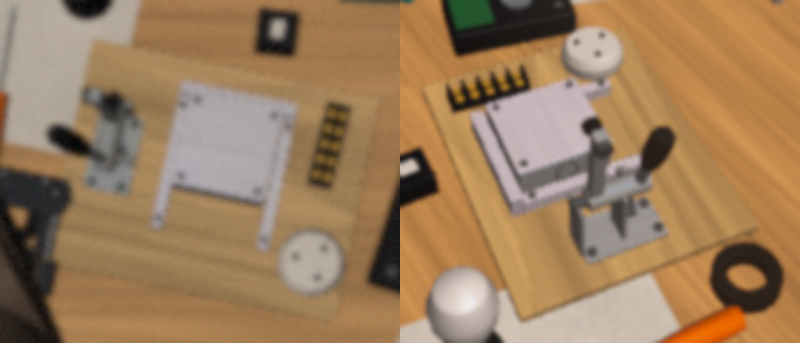

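The top view (left) shows the box against the stop with no gap, and the handle still open. The grip is at crop (72,140) top and (656,150) scene, where the model puts it. I'll move to the handle's +y side.

{"name": "carry_out", "arguments": {"plan": [{"translation":[25,0,0],"turn":0},{"translation":[22,0,0],"turn":0},{"translation":[0,25,0],"turn":0},{"translation":[0,25,0],"turn":0},{"translation":[0,25,0],"turn":0},{"translation":[0,25,0],"turn":0},{"translation":[0,25,0],"turn":0},{"translation":[0,25,0],"turn":0},{"translation":[0,10,0],"turn":0},{"translation":[0,0,0],"turn":0}]}}

```text
time: 11.9
tcp_pos: [0.588, 0.1195, 0.2492]
ee_rot: [-2.411, -2.013, 0.001]
ft_force: [-0.1, -0.3, -0.2]
grip_width: 0.005
grip_force: 0.0
```

```bash
python3 st.py
```

```text
t 11.9 fix xyz [  5.9 195.8 249.2]
[[0.002, 1.0, -0.001], [1.0, -0.002, -0.0], [-0.0, -0.001, -1.0]]
F fix [-0.1 -0.3 -0.2] q [ 0.2   0.48 -0.73  1.56  0.33  1.23 -0.76] 0.005017796611187686
0.0188
```

{"name": "carry_out", "arguments": {"plan": [{"translation":[0,0,25],"turn":0},{"translation":[0,0,25],"turn":0},{"translation":[0,0,25],"turn":0},{"translation":[0,0,19],"turn":0},{"translation":[-6,0,0],"turn":0},{"translation":[-8,0,0],"turn":0},{"translation":[-8,0,0],"turn":0},{"translation":[-8,0,0],"turn":0},{"translation":[-8,0,0],"turn":0},{"translation":[-8,0,0],"turn":0}]}}

```text
time: 12.9
tcp_pos: [0.5801, 0.0768, 0.158]
ee_rot: [2.408, 2.017, 0.008]
ft_force: [-0.3, 5.8, 5.2]
grip_width: 0.01
grip_force: 3.2
```

```bash
python3 st.py
```

```text
t 12.9 fix xyz [  5.6 152.4 158. ]
[[-0.001, 1.0, 0.003], [1.0, 0.001, 0.003], [0.003, 0.003, -1.0]]
F fix [-1.3  5.7  5.2] q [ 0.26  0.53 -0.7   1.72  0.39  1.03 -0.75] 0.009964606491152
0.0188
```

{"name": "carry_out", "arguments": {"plan": [{"translation":[-8,0,0],"turn":0},{"translation":[-8,0,0],"turn":0},{"translation":[-8,0,0],"turn":0},{"translation":[-8,0,0],"turn":0},{"translation":[-8,0,0],"turn":0},{"translation":[-8,0,0],"turn":0},{"translation":[-7,0,0],"turn":0},{"translation":[-7,0,0],"turn":0},{"translation":[0,0,0],"turn":0},{"translation":[0,0,0],"turn":0}]}}

```text
time: 13.9
tcp_pos: [0.5687, 0.0156, 0.1572]
ee_rot: [-2.408, -2.017, -0.005]
ft_force: [-0.1, 7.1, -0.1]
grip_width: 0.005
grip_force: 2.6
```

```bash
python3 st.py
```

```text
t 13.9 fix xyz [  5.2  90.2 157.2]
[[-0.0, 1.0, 0.002], [1.0, 0.0, 0.003], [0.003, 0.002, -1.0]]
F fix [-1.4  6.9 -0.1] q [ 0.38  0.51 -0.71  1.76  0.38  1.01 -0.65] 0.004604861128037097
0.0188
```

{"name": "carry_out", "arguments": {"plan": [{"translation":[-5,0,3],"turn":0},{"translation":[-5,0,3],"turn":0},{"translation":[-5,0,4],"turn":0},{"translation":[-5,0,4],"turn":0},{"translation":[-5,0,4],"turn":0},{"translation":[-4,0,5],"turn":0},{"translation":[-4,0,5],"turn":0},{"translation":[-3,0,4],"turn":0},{"translation":[0,0,0],"turn":0},{"translation":[0,0,0],"turn":0}]}}

```text
time: 14.9
tcp_pos: [0.5619, -0.0211, 0.1237]
ee_rot: [-2.409, -2.016, 0.0]
ft_force: [-0.0, 0.6, 0.8]
grip_width: 0.006
grip_force: 0.0
```

```bash
python3 st.py
```

```text
t 14.9 fix xyz [  5.   52.9 123.7]
[[0.0, 1.0, -0.0], [1.0, -0.0, 0.0], [0.0, -0.0, -1.0]]
F fix [-0.1  0.6  0.8] q [ 0.43  0.54 -0.69  1.81  0.41  0.94 -0.61] 0.005641526494854987
0.0188
```

The force has dropped to zero, so the handle has snapped over. I'll retract upward, move aside and check.

{"name": "carry_out", "arguments": {"plan": [{"translation":[0,0,-20],"turn":0},{"translation":[0,0,-25],"turn":0},{"translation":[0,0,-25],"turn":0},{"translation":[0,0,-25],"turn":0},{"translation":[0,0,-25],"turn":0},{"translation":[0,-25,0],"turn":0},{"translation":[0,-25,0],"turn":0},{"translation":[0,-25,0],"turn":0},{"translation":[0,-25,0],"turn":0},{"translation":[0,-25,0],"turn":0}]}}

```text
time: 15.9
tcp_pos: [0.438, 0.0015, 0.2439]
ee_rot: [2.408, 2.017, 0.0]
ft_force: [-0.2, 0.8, 0.5]
grip_width: 0.003
grip_force: 0.0
```

{"name": "carry_out", "arguments": {"plan": [{"translation":[0,-25,0],"turn":0},{"translation":[0,-25,0],"turn":0},{"translation":[0,0,0],"turn":0},{"translation":[0,0,0],"turn":0},{"translation":[0,0,0],"turn":0},{"translation":[0,0,0],"turn":0},{"translation":[0,0,0],"turn":0},{"translation":[0,0,0],"turn":0},{"translation":[0,0,0],"turn":0},{"translation":[0,0,0],"turn":0}]}}

```text
time: 16.9
tcp_pos: [0.3897, 0.0097, 0.2437]
ee_rot: [-2.409, -2.016, 0.0]
ft_force: [0.1, -0.3, -1.3]
grip_width: 0.004
grip_force: 0.0
```

```bash
python3 st.py; python3 - <<'E'
from fit import *
f=np.load("f.npy");o=[]
for n,(x,y,w,h) in(("top",(210,130,140,120)),("scene",(180,190,175,150))):
    c=read_camera(n);im=cv2.resize(np.ascontiguousarray(c["color"][y:y+h,x:x+w,::-1]),(400,343));k=400/w
    p=[((proj(c,fw(f,(5,120-r*np.cos(.24),77+r*np.sin(.24))))-(x,y)+.5)*k).astype(int) for r in(0,115)]
    cv2.line(im,p[0].tolist(),p[1].tolist(),(0,255,255),1);o.append(im)
cv2.imwrite("pics/v3.png",np.hstack(o))
E
```

```text
t 16.9 fix xyz [-170.    52.9  243.7]
[[0.0, 1.0, -0.0], [1.0, -0.0, 0.0], [0.0, -0.0, -1.0]]
F fix [ 0.2 -0.3 -1.3] q [ 0.64  0.11 -0.84  2.02  0.09  1.05 -0.42] 0.004203932842941056
0.0188
```

View pics/v3.png

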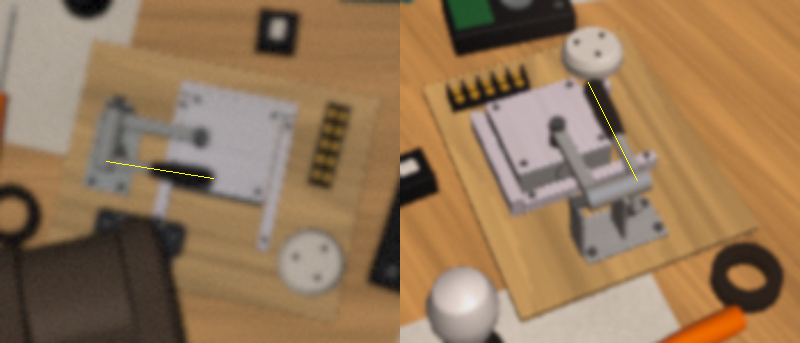

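The picture shows the handle in lock over the box, with the grip at top crop (185,175) on the predicted lock line. The arm is level with the pad on the lid at (200,138), the box is still against the stop, and the bystanders on the plate have not moved.

```bash
python3 -c "from workcell import *; print(job_done())"
```

```text
the job is handed in; nothing more can be done
None
```

The box is home against the stop, the handle is locked with the pad on the lid, and the job was handed in at about 17 s of the 51 s allowed; no verdict came back, and the pad force was judged only by eye.

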